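# Unstack the chocolate cartons into their display trays

## Task

Take the stack of four chocolate cartons apart, from the top down, and lay each one label side up, flat and lengthwise inside the rim of the display tray lined in its own colour. Do not tip any carton over on the way, and leave the call bell and the tape roll where they are.

Things in the scene. Friction and masses are not known exactly. Their poses are not given: they have to be found in the camera images.
- carton_red: red slim rigid carton 100 (x) x 28 (y) x 24 (z) mm, 0.06-0.11 kg, gold bands, blank white label on top. Origin: centre of underside, z up. Starts as one of the two parallel lower cartons (underside z = 10 mm) of a two-layer stack: two on a marble slab 116 mm square, 10 mm thick; two laid crosswise on them. The pair of a layer is 70 mm apart between centres (42 mm gap).
- carton_blue: blue slim rigid carton 100 (x) x 28 (y) x 24 (z) mm, 0.06-0.11 kg, gold bands, blank white label on top. Origin: centre of underside, z up. Starts as one of the two parallel lower cartons (underside z = 10 mm) of a two-layer stack: two on a marble slab 116 mm square, 10 mm thick; two laid crosswise on them. The pair of a layer is 70 mm apart between centres (42 mm gap).
- carton_green: green slim rigid carton 100 (x) x 28 (y) x 24 (z) mm, 0.06-0.11 kg, gold bands, blank white label on top. Origin: centre of underside, z up. Starts as one of the two parallel upper cartons (underside z = 34 mm) of a two-layer stack: two on a marble slab 116 mm square, 10 mm thick; two laid crosswise on them. The pair of a layer is 70 mm apart between centres (42 mm gap).
- carton_yellow: yellow slim rigid carton 100 (x) x 28 (y) x 24 (z) mm, 0.06-0.11 kg, gold bands, blank white label on top. Origin: centre of underside, z up. Starts as one of the two parallel upper cartons (underside z = 34 mm) of a two-layer stack: two on a marble slab 116 mm square, 10 mm thick; two laid crosswise on them. The pair of a layer is 70 mm apart between centres (42 mm gap).
- tray_red: fixed shallow wooden display tray lined in red, 122 (x) x 50 (y) mm outside, 116 x 44 mm inside; its floor is 5 mm and its rim (3 mm wide) 8 mm above the counter. Origin: centre of its underside, on the counter; x along its length, z up.
- tray_blue: fixed shallow wooden display tray lined in blue, 122 (x) x 50 (y) mm outside, 116 x 44 mm inside; its floor is 5 mm and its rim (3 mm wide) 8 mm above the counter. Origin: centre of its underside, on the counter; x along its length, z up.
- tray_green: fixed shallow wooden display tray lined in green, 122 (x) x 50 (y) mm outside, 116 x 44 mm inside; its floor is 5 mm and its rim (3 mm wide) 8 mm above the counter. Origin: centre of its underside, on the counter; x along its length, z up.
- tray_yellow: fixed shallow wooden display tray lined in yellow, 122 (x) x 50 (y) mm outside, 116 x 44 mm inside; its floor is 5 mm and its rim (3 mm wide) 8 mm above the counter. Origin: centre of its underside, on the counter; x along its length, z up.
- desk_bell: loose silver call bell on a black foot, diameter 70 mm, 44 mm high, a bystander near the front edge of the counter. Origin: centre of its underside.
- tape_roll: loose roll of packing tape, diameter 88 mm, 24 mm high, lying flat behind the trays, a bystander. Origin: centre of its underside. Fixed furniture to keep clear of: the tall showcase (right of the roll, y below -0.2 m, front at x = 0.69 m with a drawer handle reaching out to about 0.65 m, over 0.5 m high) and the bag sealer (x 0.47 to 0.57, y -0.20 to 0.15 m, up to 0.16 m high).

How it is judged:
By the outcome, as a careful person would: the job done as asked, in the order asked, and still so for the second after the job is handed in, with the robot touching nothing.
It also fails if it takes over 131 s, if anything falls off the work surface, if the arm or the gripper's body presses on something with over 40 N, if the wrist force passes 120 N, or if a joint passes its speed limit or range.

## Robot

A 6-joint arm with a two-finger parallel gripper is mounted at the origin on a cart in front of the work surface, level with it; the furniture and walls round the work are solid. World frame = base frame: x ahead of the robot, y to its left, z up, the work surface at z = 0. Lengths are in m, angles in rad, forces in N, time in s.
With the tool pointing down it reaches from about 0.375 to 0.825 m from the base axis. Payload 5.5 kg.
Tool frame: the origin (TCP) lies at the very end of the fingers, on their centre line; the grasp point (between the pads) lies 19 mm behind it; z points along the fingers, y is the line along which they close (so a half turn about z gives the same grasp; the last joint's range is limited). The gripper opens to 85 mm and grips with 20 to 120 N. Pads are 22 mm wide; open, the fingers measure 114 mm over their backs; the gripper's body (76 mm by 85 mm) begins 54 mm behind the grasp point. The pads swing forward as they close: fully open they stand 13 mm farther back than shut.
Start: joints at [-1.277, 0.314, -0.047, 1.21, 0, 1.571], TCP at [0.174, -0.574, 0.231] pointing down, gripper open.
Joint ranges: [-2.67, 2.67], [-0.69, 1.73], [-1.03, 1.25], [-2.08, 2.16], [-1.42, 1.45], [-3.14, 3.14]. Speed limits (rad/s): [2.39, 2.39, 3.01, 3.14, 3.14, 3.14].

## Interface

Orientations are given as a rotation vector (axis times angle).
In Python, from cell import arm gives the robot as it stands. The module is installed in compiled form; this text tells all that it offers.
- The arm moves only by the tool jog_arm, called after ">>>" as name(argument=value, ...) on one line, values as JSON. Schema: {"type":"object","properties":{"steps":{"type":"array","items":{"type":"array","items":{"type":"array","items":{"type":"number"},"minItems":4,"maxItems":4},"minItems":1,"maxItems":20},"minItems":1,"maxItems":1},"aperture":{"type":"number"},"only":{"type":"string"},"quiet":{"type":"boolean"},"lines":{"type":"string"}},"required":["steps"],"additionalProperties":false}. steps is a list that holds a single list of rows (three levels of brackets), with 1 to 20 rows, each of 4 numbers: dx, dy, dz in shares of 60 cm (1.0 is 60 cm), then a turn about the tool's z in fractions of the full range, 1 being pi rad; each row shifts and turns the commanded pose from where the row before left it, along the tool's axes as they then stand; what a row does not reach is not made up. A row lasts 1/10 s, in which the tool goes at most 0.05 m and 0.15 rad, less where a joint would pass 70% of its speed; a pose out of reach is approached as far as the arm can. aperture is the finger opening in m, set as the call begins (left out keeps the last). The fingers move at their own pace and stop on an object; the grip force is fixed at half the most. Time passes only in rows, so rows that do not move let the fingers close. The tool returns the time, the measured TCP pose, the force, the opening and the grip force at its end. only (a regular expression) keeps the lines of the reply that match it, lines (a string "A,B") keeps lines A to B, and quiet returns only ok. Input that does not fit is refused with a message, and nothing moves.
- arm.sense(): the state, without advancing time (a new reading comes with each control period).
- arm.read_camera(name): name is "side" or "top"; returns a dict with "pixels" (420x560x3 uint8, red, green, blue), "z_map" (420x560 float32, m along the optical axis (not along the pixel's ray), 0 where there is no reading), "vertical_fov" (degrees; the focal length in pixels is half the picture's height over the tangent of half this angle, whatever the lens; pixels are square), "cx", "cy" (the principal point, pixels), "position" and "orientation" of the camera in the world. Camera axes: x right, y down, z forward; pixel columns grow to the right and rows downward; lengths in m; the calibration is good to about 2 mm. A picture is of the moment at which its call begins.
- arm.job_done(): hands the job in; it is judged then, once.
The state is a dict: "clock": time; "qpos": joint angles; "qd": joint speeds; "joint_torque": joint torques, N m; "tcp_pos": TCP position; "orientation": TCP orientation; "contact_force": force on the tool from outside, world axes, zero at the start; "ft_torque": the same for the moment, N m; "opening": finger opening in m; "grip_force": force on a finger pad.
Only numpy, scipy, OpenCV 4.12 (cv2) and the standard library are available. Lean on these libraries where they do the work, as an engineer would, in place of code of your own. Each camera call takes 0.05 s, during which the arm holds its last target. There are 200 camera calls.

## Working session

There is one attempt and no reset: what is moved stays moved. The work goes in short steps, Python scripts to look and compute and a tool call to move; the robot and the scene stay as the last step left them, time stands still between calls to the robot, and variables do not carry over. Pictures are saved under pics/ and viewed, at most 14 in all, crops included, and the job is handed in when it is done.

```bash
mkdir -p pics; python3 - <<'E'
from cell import arm
import cv2,numpy as np
s=arm.sense(); print(s)
for n in("top","side"):
    c=arm.read_camera(n); cv2.imwrite(f"pics/{n}0.png",c["pixels"][...,::-1]); np.savez(f"{n}0.npz",**c)
    print({k:v for k,v in c.items() if k not in("pixels","z_map")})
E
```

```text
{'clock': 0.0, 'qpos': array([-1.27703114e+00,  3.14258321e-01, -4.80563169e-02,  1.21021382e+00,
        8.98921798e-06,  1.57080594e+00]), 'qd': array([-4.92478869e-05,  6.28905279e-04,  1.22328245e-03,  9.87441927e-04,
        4.54937621e-04,  1.35599351e-03]), 'joint_torque': array([-4.12820928e-04, -5.39590895e+01,  3.39749229e+01,  1.91446004e-02,
       -2.55699670e-04, -5.97307846e-06]), 'tcp_pos': array([ 0.17357119, -0.57374485,  0.23042519]), 'orientation': array([-3.10607025e+00, -4.59521902e-01,  3.84042559e-04]), 'contact_force': array([ 0.40729625, -0.27067744,  0.46248401]), 'ft_torque': array([ 0.062426  ,  0.01137686, -0.00597629]), 'grip_force': 0.0, 'opening': 0.08523354596301483}
{'vertical_fov': 48.98245748721608, 'cx': 271.4098739545211, 'cy': 206.6247902402732, 'position': array([ 0.52729262, -0.17177828,  1.12279435]), 'orientation': array([-2.21561295,  2.17683587, -0.09570639])}
{'vertical_fov': 49.54884778681505, 'cx': 276.28346966088094, 'cy': 201.72764483688616, 'position': array([ 0.39869644, -0.92250143,  0.59176332]), 'orientation': array([-2.15653529,  0.35739423, -0.16943281])}
```

View pics/top0.png

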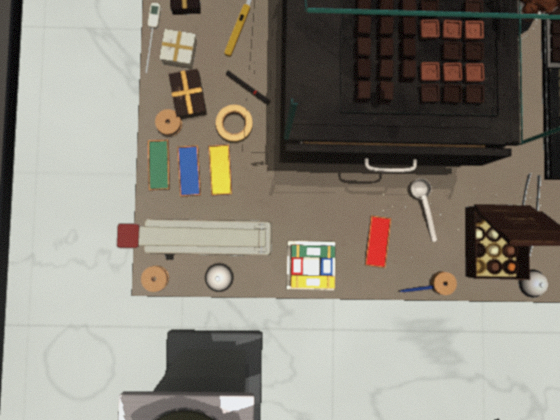

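View pics/side0.png

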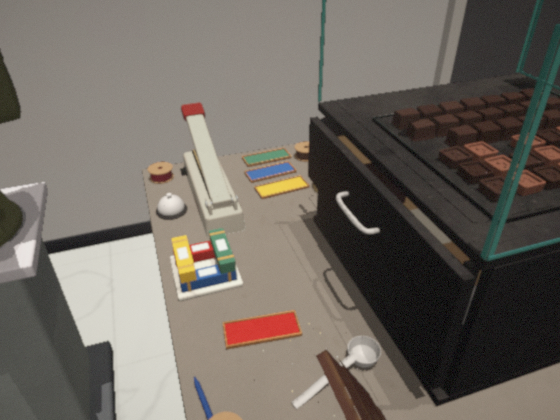

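The top view has image up = +x and left = +y. The stack is at (311,266), with green above and yellow below lying along y, and red (left) and blue (right) underneath. Trays: red (378,241), green (159,165), blue (189,171), yellow (220,169). The bell is at (219,278) and the tape roll at (234,123). The side view agrees.

```bash
cat >h.py <<'E'
import numpy as np,cv2
from scipy.spatial.transform import Rotation as R
def foc(c): return c["pixels"].shape[0]/2/np.tan(np.radians(float(c["vertical_fov"]))/2)
def plane(c,uv,z):
    uv=np.asarray(uv,float).reshape(-1,2); f=foc(c)
    d=np.c_[(uv[:,0]-c["cx"])/f,(uv[:,1]-c["cy"])/f,np.ones(len(uv))]
    d=R.from_rotvec(c["orientation"]).apply(d); p=c["position"]
    return p+d*((z-p[2])/d[:,2])[:,None]
def cloud(c):
    f=foc(c); v,u=np.indices(c["z_map"].shape); Z=c["z_map"]
    P=np.stack([(u-c["cx"])/f*Z,(v-c["cy"])/f*Z,Z],-1)
    return R.from_rotvec(c["orientation"]).apply(P.reshape(-1,3)).reshape(P.shape)+c["position"]
HUE=dict(red=[(0,7),(173,180)],blue=[(105,130)],green=[(60,95)],yellow=[(25,34)])
def mask(c,col,smin=110,vmin=50):
    h=cv2.cvtColor(c["pixels"],cv2.COLOR_RGB2HSV); m=np.zeros(h.shape[:2],bool)
    for a,b in HUE[col]: m|=(h[...,0]>=a)&(h[...,0]<=b)
    return m&(h[...,1]>smin)&(h[...,2]>vmin)
def rect(xy):
    (x,y),(w,h),a=cv2.minAreaRect(xy.astype(np.float32)*1000)
    if w<h: w,h,a=h,w,a+90
    return np.round([x,y,w,h,(a+90)%180-90],1) # mm, deg of long axis from +x
E
python3 - <<'E'
from h import *
for n in("top","side"):
    c=dict(np.load(n+"0.npz")); P=cloud(c); print(n)
    for col in HUE:
        m=mask(c,col).astype(np.uint8)
        k,l,st,ce=cv2.connectedComponentsWithStats(m)
        for i in range(1,k):
            if st[i,4]<25: continue
            v,u=np.where(l==i); zz=np.median(P[v,u,2]); 
            zp=.005 if zz<.012 else (.058 if zz>.042 else .034)
            print(col,ce[i].round(),st[i,4],"z",zz.round(4),rect(plane(c,np.c_[u,v],zp)[:,:2]))
c=dict(np.load("top0.npz")); P=cloud(c)
crop=c["pixels"][225:305,200:340]; cv2.imwrite("pics/crop.png",cv2.resize(crop,None,fx=5,fy=5,interpolation=0)[...,::-1])
T=P[235:300,280:345]; m=(T[...,2]>.048)&(T[...,2]<.075)
v,u=np.where(m); print("tops",rect(plane(c,np.c_[u+280,v+235],.058)[:,:2]),np.median(T[m][:,2]))
E
```

```text
top
red [430.  28.] 200 z 0.2864 [ 1.0354e+03 -5.6440e+02  4.5100e+01  4.3400e+01 -3.0000e-01]
red [452.  29.] 171 z 0.2867 [ 1.0357e+03 -6.1750e+02  4.6100e+01  4.3500e+01 -6.0000e-01]
red [473.  29.] 149 z 0.287 [ 1.0353e+03 -6.7080e+02  4.4900e+01  4.3600e+01 -7.0000e-01]
red [430.  71.] 201 z 0.2863 [ 9.311e+02 -5.638e+02  4.700e+01  4.320e+01 -3.000e-01]
red [453.  70.] 163 z 0.2868 [ 931.3 -617.6   45.6   43.8  -88.6]
red [475.  73.] 165 z 0.2868 [ 930.1 -671.4   43.9   43.5    1.4]
red [378. 241.] 903 z 0.0059 [ 524.2 -452.2  117.9   47.5   -6.8]
red [128. 235.] 459 z 0.1581 [527.3 136.   52.6  45.8   1. ]
red [296. 266.] 99 z 0.0346 [ 463.7 -253.7   39.7   25.9    0.8]
blue [188. 170.] 751 z 0.0058 [688.5  10.5 112.1  40.1   4.9]
blue [323. 267.] 52 z 0.0343 [ 463.6 -323.1   37.4   23.6    0.9]
blue [418. 288.] 69 z 0.0088 [ 411.5 -548.4   73.8    5.7  -82.6]
green [432.  13.] 998 z 0.6901 [1072.9 -574.7  606.9   13.3   89.9]
yellow [220. 170.] 791 z 0.0058 [691.8 -65.5 114.2  42.5   4.3]
yellow [294. 281.] 46 z 0.0588 [ 428.5 -245.5   25.     6.9    0.8]
yellow [312. 281.] 2
[... 869 characters left out ...]
18.6   40.2]
green [540. 110.] 192 z 0.4361 [1488.3   -6.9  446.6   17.1   39.1]
green [526. 127.] 36 z 0.4204 [1366.   -85.9   79.1   11.4   40.6]
green [525. 152.] 41 z 0.3966 [1261.2 -198.3   96.2    7.9   41. ]
green [506. 208.] 134 z 0.3354 [1063.9 -364.9  219.2    8.9   40.3]
green [504. 194.] 55 z 0.3497 [1092.4 -323.6   96.5    9.2   39.7]
green [491. 232.] 141 z 0.3061 [ 983.  -416.3  175.9    9.3   40.6]
green [493. 250.] 58 z 0.2834 [ 950.6 -462.1   65.6    8.9   41.3]
green [533. 246.] 45 z 0.2724 [1021.3 -479.8   48.9    6.5   -3.2]
green [508. 253.] 45 z 0.2723 [ 9.667e+02 -4.809e+02  5.410e+01  6.600e+00  2.000e-01]
tops [ 463.8 -288.8   98.9   98.3  -89.6] 0.05851550547277906
```

View pics/crop.png

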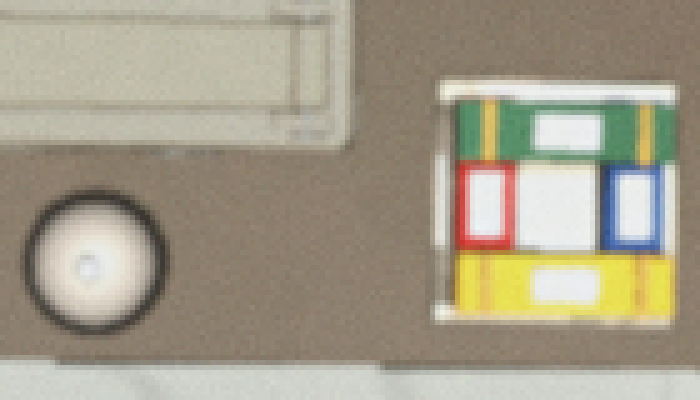

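The crop confirms it: green at the back and yellow at the front lie along y, with red on the left and blue on the right lying along x beneath them. The bell sits to the left of the stack, well away. Next I need the green tray, the sealer's edge and a helper for tool-axis offsets.

```bash
cat >go.py <<'E'
# prints offsets in tool axes to target(s): x y z yawdeg (yaw of tool x)
import sys,numpy as np
from cell import arm
from scipy.spatial.transform import Rotation as R
s=arm.sense(); M=R.from_rotvec(s["orientation"]).as_matrix(); p=np.array(s["tcp_pos"])
yaw=np.degrees(np.arctan2(M[1,0],M[0,0]))
print("t",round(s["clock"],1),"p",p.round(4),"yaw",round(yaw,2),"q",np.round(s["qpos"],2),"open",round(s["opening"],4),"grip",round(s["grip_force"],1),"F",np.round(s["contact_force"],1),"tilt",M[:,2].round(3))
for a in sys.argv[1:]:
    x,y,z,w=map(float,a.split(",")); d=(w-yaw+180)%360-180
    t=np.radians(w); X=np.array([np.cos(t),np.sin(t),0]); Y=np.array([np.sin(t),-np.cos(t),0]); e=np.array([x,y,z])-p
    print("turn first",round(-np.radians(d),4),"then dx dy dz",(X@e).round(4),(Y@e).round(4),(-e[2]).round(4)); p=np.array([x,y,z]); yaw=w
E
python3 go.py .4988,-.2888,.25,90
python3 - <<'E'
from h import *
for n in("top","side"):
    c=dict(np.load(n+"0.npz")); P=cloud(c)
    h=cv2.cvtColor(c["pixels"],cv2.COLOR_RGB2HSV)
    m=((h[...,0]>55)&(h[...,0]<100)&(h[...,1]>60)&(h[...,2]>40)).astype(np.uint8)
    k,l,st,ce=cv2.connectedComponentsWithStats(m)
    for i in range(1,k):
        v,u=np.where(l==i); z=np.median(P[v,u,2])
        if st[i,4]>60 and z<.1: print(n,ce[i].round(),st[i,4],z.round(4),rect(plane(c,np.c_[u,v],.005 if z<.02 else .058)[:,:2]))
c=dict(np.load("top0.npz")); P=cloud(c); m=(P[...,2]>.02)&(P[...,0]>.44)&(P[...,0]<.6)&(P[...,1]>-.235)&(P[...,1]<-.12)
Q=P[m]; print("sealer",Q.min(0),Q.max(0)); q=Q[Q[:,1]<-.17]; print(q[:,2].max(),np.percentile(Q[:,1],1))
E
```

```text
t 0.1 p [ 0.1736 -0.5738  0.2305] yaw 16.83 q [-1.28  0.31 -0.05  1.21 -0.    1.57] open 0.0853 grip 0.0 F [ 0.4 -0.8  0.2] tilt [-0.     0.001 -1.   ]
turn first -1.277 then dx dy dz 0.285 0.3252 -0.0195
top [158. 164.] 755 0.0059 [701.2  84.8 110.8  38.8   2. ]
top [314. 251.] 164 0.0585 [ 497.8 -289.6   60.2   25.3  -89.1]
side [266. 156.] 226 0.0045 [698.9  84.7 108.5  29.    3. ]
side [220. 246.] 165 0.0573 [ 495.7 -291.2   58.9   27.4   89.8]
side [226. 265.] 183 0.0501 [ 494.1 -348.4   34.    25.1   82.9]
sealer [ 0.48580192 -0.19245296  0.02048318] [ 0.56901759 -0.12003332  1.12279435]
1.1227943502203355 -0.1900241787001549
```

The rows are not in the units I measure in: shifts go in shares of 60 cm and turns go in shares of pi rad. I convert before sending: 0.034 m / 0.6 = 0.0567, 0.03 m / 0.6 = 0.05, -0.142 rad / 3.1416 = -0.0452.

>>> jog_arm(steps=[[[0,0,0,-0.0452],[0,0,0,-0.0452],[0,0,0,-0.0452],[0,0,0,-0.0452],[0,0,0,-0.0452],[0,0,0,-0.0452],[0,0,0,-0.0452],[0,0,0,-0.0452],[0,0,0,-0.0449],[0.05,0.0567,-0.0033,0],[0.05,0.0567,-0.0033,0],[0.05,0.0567,-0.0033,0],[0.05,0.0567,-0.0033,0],[0.05,0.0567,-0.0033,0],[0.05,0.0567,-0.0033,0],[0.05,0.0567,-0.0033,0],[0.05,0.0567,-0.0033,0],[0.05,0.0567,-0.0033,0]]], aperture=0.05)

```text
clock: 1.9
tcp_pos: [0.4807, -0.3027, 0.2491]
orientation: [-2.221, -2.221, 0.0]
contact_force: [0.4, -1.2, 0.6]
opening: 0.0498
grip_force: 0.0
```

```bash
python3 go.py .498,-.289,.12,90
```

```text
t 1.9 p [ 0.4807 -0.3027  0.2491] yaw 90.0 q [-0.56  0.25 -0.09  1.23 -0.    1.01] open 0.0498 grip 0.0 F [ 0.4 -1.2  0.6] tilt [-0.  0. -1.]
turn first -0.0 then dx dy dz 0.0137 0.0173 0.1291
```

Scaled: 0.03 m / 0.6 = 0.05, 0.02 m / 0.6 = 0.0333.

>>> jog_arm(steps=[[[0.0117,0.015,0.05,0],[0.0117,0.0133,0.05,0],[0,0,0.05,0],[0,0,0.05,0],[0,0,0.05,0],[0,0,0.0333,0],[0,0,0.0333,0],[0,0,0.0167,0],[0,0,0.0133,0],[0,0,0,0],[0,0,0,0]]])

```text
clock: 3.0
tcp_pos: [0.4972, -0.2906, 0.0419]
orientation: [2.221, 2.221, 0.0]
contact_force: [0.5, -0.4, 0.5]
opening: 0.0501
grip_force: 0.0
```

```bash
python3 go.py .498,-.289,.041,90
```

```text
t 3.0 p [ 0.4972 -0.2906  0.0419] yaw 90.0 q [-0.53  0.41 -0.37  0.79 -0.    1.04] open 0.0501 grip 0.0 F [ 0.5 -0.4  0.5] tilt [ 0.001 -0.    -1.   ]
turn first 0.0 then dx dy dz 0.0016 0.0008 0.0009
```

Close, then lift slightly and check.

Scaled: -0.03 m / 0.6 = -0.05, -0.02 m / 0.6 = -0.0333.

>>> jog_arm(steps=[[[0,0,0,0],[0,0,0,0],[0,0,0,0],[0,0,0,0],[0,0,0,0],[0,0,0,0],[0,0,0,0],[0,0,0,0],[0,0,-0.0167,0],[0,0,-0.0333,0],[0,0,-0.05,0],[0,0,-0.05,0]]], aperture=0.015)

```text
clock: 4.2
tcp_pos: [0.4962, -0.2899, 0.1324]
orientation: [-2.221, -2.221, 0.0]
contact_force: [-0.2, -0.7, -1.3]
opening: 0.0267
grip_force: 59.1
```

```bash
python3 go.py; python3 - <<'E'
from cell import arm
import cv2
c=arm.read_camera("side"); cv2.imwrite("pics/g1.png",cv2.resize(c["pixels"][170:320,120:320],None,fx=3,fy=3)[...,::-1])
E
```

```text
t 4.2 p [ 0.4962 -0.2899  0.1324] yaw 90.0 q [-0.53  0.32 -0.26  0.98  0.    1.04] open 0.0267 grip 59.1 F [-0.2 -0.7 -1.3] tilt [-0.001  0.001 -1.   ]
```

View pics/g1.png

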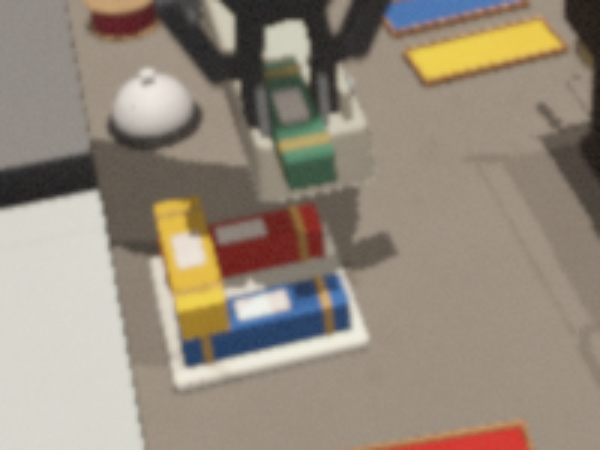

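Green is held level and the other three are undisturbed.

Scaled: -0.04 m / 0.6 = -0.0667, -0.03 m / 0.6 = -0.05, -0.147 rad / 3.1416 = -0.0468.

>>> jog_arm(steps=[[[0,0,-0.0667,0],[0,0,-0.0667,0],[0,0,-0.0667,0],[0,0,-0.05,0],[0,0,0,-0.0465],[0,0,0,-0.0465],[0,0,0,-0.0465],[0,0,0,-0.0465],[0,0,0,-0.0465],[0,0,0,-0.0468],[0,0,0,-0.0468],[0,0,0,-0.0468],[0,0,0,-0.0468],[0,0,0,-0.0468],[0,0,0,-0.0465]]])

```text
clock: 5.75
tcp_pos: [0.4965, -0.2901, 0.2816]
orientation: [0.073, -3.141, -0.0]
contact_force: [0.4, -0.4, -1.4]
opening: 0.0266
grip_force: 59.3
```

```bash
python3 go.py .7,.085,.28,182.3
```

```text
t 5.8 p [ 0.4965 -0.2901  0.2816] yaw -177.35 q [-0.53  0.25 -0.02  1.3   0.   -0.58] open 0.0266 grip 59.3 F [ 0.4 -0.4 -1.4] tilt [-0.  0. -1.]
turn first 0.0061 then dx dy dz -0.2184 0.3667 0.0016
```

Scaled: 0.032 m / 0.6 = 0.0533, 0.03 m / 0.6 = 0.05, 0.006 rad / 3.1416 = 0.0019.

>>> jog_arm(steps=[[[-0.0167,0.0267,0,0.0019],[-0.0317,0.0533,0,0],[-0.0317,0.0533,0,0],[-0.0317,0.0533,0,0],[-0.0317,0.0533,0,0],[-0.0317,0.0533,0,0],[-0.0317,0.0533,0,0],[-0.0317,0.0533,0,0],[-0.0317,0.0533,0,0],[-0.0317,0.0533,0,0],[-0.0317,0.0533,0,0],[-0.0167,0.05,0,0],[-0.0133,0,0,0],[0,0,0,0]]])

```text
clock: 7.15
tcp_pos: [0.7024, 0.0836, 0.2808]
orientation: [0.056, -3.141, 0.001]
contact_force: [0.3, -0.2, -1.1]
opening: 0.0264
grip_force: 59.4
```

```bash
python3 go.py .7,.085,.011,182.3
```

```text
t 7.2 p [0.7024 0.0836 0.2808] yaw -177.96 q [ 0.12  0.52  0.37  1.42 -0.    0.08] open 0.0264 grip 59.4 F [ 0.3 -0.2 -1.1] tilt [-0.001 -0.001 -1.   ]
turn first -0.0045 then dx dy dz 0.0023 0.0015 0.2698
```

Scaled: 0.04 m / 0.6 = 0.0667, 0.035 m / 0.6 = 0.0583, -0.004 rad / 3.1416 = -0.0013.

>>> jog_arm(steps=[[[0.0017,0.0017,0.05,-0.0013],[0.0017,0,0.0667,0],[0,0,0.0667,0],[0,0,0.0667,0],[0,0,0.0667,0],[0,0,0.0583,0],[0,0,0.0333,0],[0,0,0.0167,0],[0,0,0.01,0],[0,0,0,0],[0,0,0,0]]])

```text
clock: 8.25
tcp_pos: [0.701, 0.0837, 0.0219]
orientation: [-0.059, 3.139, 0.0]
contact_force: [0.2, 0.0, -0.5]
opening: 0.0267
grip_force: 59.3
```

```bash
python3 go.py .7,.085,.0135,182.3
```

```text
t 8.2 p [0.701  0.0837 0.0219] yaw -177.83 q [ 0.12  0.64 -0.03  0.9  -0.    0.08] open 0.0267 grip 59.3 F [ 0.2  0.  -0.5] tilt [ 0.002  0.    -1.   ]
turn first -0.0023 then dx dy dz 0.001 0.0013 0.0084
```

Scaled: 0.003 m / 0.6 = 0.005, 0.002 m / 0.6 = 0.0033.

>>> jog_arm(steps=[[[0,0.0017,0.005,0],[0,0,0.005,0],[0,0,0.0033,0],[0,0,0,0],[0,0,0,0]]])

```text
clock: 8.75
tcp_pos: [0.7003, 0.0852, 0.0136]
orientation: [-0.06, 3.14, 0.0]
contact_force: [-1.3, -0.8, 6.9]
opening: 0.0265
grip_force: 60.2
```

```bash
python3 go.py .7,.085,.0135,182.3
```

```text
t 8.8 p [0.7003 0.0852 0.0136] yaw -177.8 q [ 0.12  0.65 -0.04  0.88  0.    0.08] open 0.0265 grip 60.2 F [-1.3 -0.8  6.9] tilt [ 0.001  0.    -1.   ]
turn first -0.0017 then dx dy dz 0.0003 -0.0001 0.0001
```

>>> jog_arm(steps=[[[0,0,0,0],[0,0,0,0],[0,0,0,0],[0,0,0,0],[0,0,-0.0167,0],[0,0,-0.0333,0],[0,0,-0.05,0],[0,0,-0.0667,0],[0,0,-0.0667,0],[0,0,-0.0667,0],[0,0,-0.0667,0],[0,0,-0.0667,0]]], aperture=0.05)

```text
clock: 9.95
tcp_pos: [0.6997, 0.0849, 0.275]
orientation: [-0.06, 3.14, 0.0]
contact_force: [0.7, -0.0, -0.5]
opening: 0.0501
grip_force: 0.0
```

```bash
python3 go.py .4275,-.289,.26,90
```

```text
t 9.9 p [0.6997 0.0849 0.275 ] yaw -177.81 q [ 0.12  0.52  0.35  1.4  -0.    0.08] open 0.0501 grip 0.0 F [ 0.7 -0.  -0.5] tilt [ 0.001  0.    -1.   ]
turn first 1.609 then dx dy dz -0.3739 -0.2722 0.015
```

Scaled: -0.033 m / 0.6 = -0.055, 0.026 m / 0.6 = 0.0433.

>>> jog_arm(steps=[[[0.0433,-0.055,0,0],[0.0433,-0.055,0,0],[0.0433,-0.055,0,0],[0.0433,-0.055,0,0],[0.0433,-0.055,0,0],[0.0433,-0.055,0,0],[0.0433,-0.055,0,0],[0.0433,-0.055,0,0],[0.0433,-0.055,0,0],[0.0433,-0.055,0,0],[0.0433,-0.055,0,0]]])

```text
clock: 11.05
tcp_pos: [0.4269, -0.2899, 0.2733]
orientation: [-0.06, 3.14, -0.001]
contact_force: [1.2, -0.6, 0.1]
opening: 0.0503
grip_force: 0.0
```

>>> jog_arm(steps=[[[0,0,0,0.0465],[0,0,0,0.0465],[0,0,0,0.0465],[0,0,0,0.0465],[0,0,0,0.0465],[0,0,0,0.0465],[0,0,0,0.0465],[0,0,0,0.0465],[0,0,0,0.0468],[0,0,0,0.0468],[0,0,0,0.0468]]])

```text
clock: 12.15
tcp_pos: [0.428, -0.2887, 0.2731]
orientation: [2.228, 2.214, 0.0]
contact_force: [-0.5, 0.3, -0.3]
opening: 0.0501
grip_force: 0.0
```

```bash
cat >look.py <<'E'
from h import *; from cell import arm; import sys
for n in("top","side"):
    c=arm.read_camera(n); P=cloud(c); np.savez(n+"1.npz",**c); cv2.imwrite(f"pics/{n}_{sys.argv[1]}.png",c["pixels"][...,::-1])
    for col in HUE:
        m=mask(c,col,90 if col=="green" else 110)
        m&=(P[...,2]<.075)&(P[...,0]<.8)&(P[...,0]>.35)&(P[...,1]<.16)&(P[...,1]>-.52)
        k,l,st,ce=cv2.connectedComponentsWithStats(m.astype(np.uint8))
        for i in range(1,k):
            if st[i,4]<40: continue
            v,u=np.where(l==i); z=np.median(P[v,u,2])
            zp=.005 if z<.012 else (.058 if z>.042 else .034 if ce[i][1]>190 else .029)
            print(n,col,ce[i].round(),st[i,4],"z",z.round(4),rect(plane(c,np.c_[u,v],zp)[:,:2]))
E
python3 look.py a; python3 go.py .4283,-.289,.041,90
```

```text
top red [378. 241.] 891 z 0.006 [ 524.1 -452.2  117.3   47.5   -6.8]
top red [297. 247.] 47 z 0.0345 [ 508.2 -253.1   26.     7.   -89.1]
top red [296. 261.] 146 z 0.0347 [ 469.6 -253.6   51.5   25.9    0.8]
top blue [188. 170.] 746 z 0.0058 [688.4  10.5 112.2  39.9   5. ]
top blue [325. 256.] 74 z 0.0343 [ 480.  -323.    28.2   23.6    0.6]
top green [164. 169.] 75 z 0.0063 [694.   70.7  90.8  12.1   1.1]
top green [156. 152.] 43 z 0.0301 [726.5  84.4  25.8  13.2  79.7]
top green [156. 172.] 45 z 0.029 [679.1  83.5  23.8   9.6 -88.9]
top yellow [220. 170.] 814 z 0.006 [692.  -65.5 114.5  42.7   4.5]
side red [161. 177.] 130 z 0.0114 [424.9  69.3  48.9  37.9  -0.7]
side red [224. 245.] 80 z 0.0325 [ 506.  -267.7   48.8    9.9   85. ]
side red [207. 252.] 317 z 0.028 [ 469.7 -268.3   48.6   48.2   -0.7]
side red [261. 328.] 1506 z 0.0049 [ 522.6 -452.3  115.4   42.7   -6.9]
side blue [269. 171.] 271 z 0.0045 [686.   10.8 108.9  30.1   4.9]
side blue [232. 270.] 54 z 0.033 [ 505.2 -337.9   40.3    7.    85.2]
side blue [211. 278.] 378 z 0.0268 [ 461.5 -337.8   62.5   42.4   -0.5]
t 12.2 p [ 0.428  -0.2887  0.2731] yaw 89.98 q [-0.59  0.14 -0.17  1.26  0.    0.98] open 0.0499 grip 0.0 F [-0.1 -0.9 -0.2] tilt [ 0.001 -0.    -1.   ]
turn first -0.0004 then dx dy dz -0.0003 0.0003 0.2321
```

View pics/side_a.png

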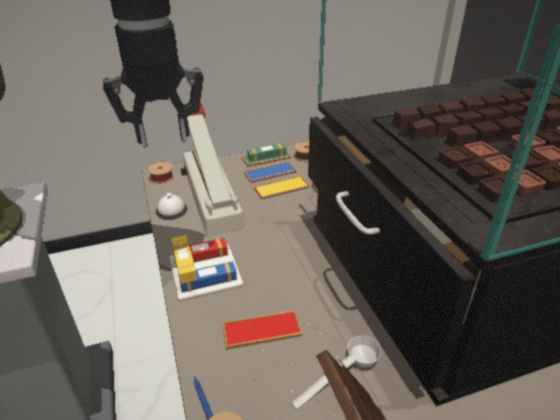

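View pics/top_a.png

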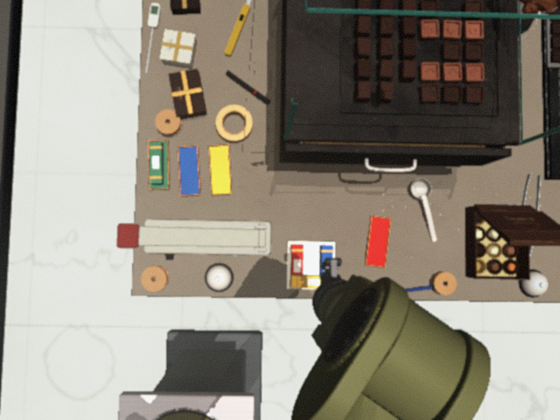

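Green lies inside its tray at side (266,154), and yellow is still in place at (185,260) with the red and blue pair below it. The tape and bell haven't moved. Yellow is next.

Scaled: 0.04 m / 0.6 = 0.0667, 0.03 m / 0.6 = 0.05.

>>> jog_arm(steps=[[[0,0,0.05,0],[0,0,0.0667,0],[0,0,0.0667,0],[0,0,0.0667,0],[0,0,0.05,0],[0,0,0.0333,0],[0,0,0.025,0],[0,0,0.0167,0],[0,0,0.01,0],[0,0,0,0],[0,0,0,0]]])

```text
clock: 13.35
tcp_pos: [0.4285, -0.2891, 0.042]
orientation: [2.22, 2.221, 0.0]
contact_force: [0.6, 1.1, 0.3]
opening: 0.0499
grip_force: 0.0
```

```bash
python3 go.py .4283,-.289,.042,90
```

```text
t 13.3 p [ 0.4285 -0.2891  0.042 ] yaw 90.04 q [-0.59  0.32 -0.51  0.74 -0.    0.98] open 0.0499 grip 0.0 F [0.6 1.1 0.3] tilt [ 0.001 -0.001 -1.   ]
turn first 0.0007 then dx dy dz 0.0001 -0.0002 0.0
```

>>> jog_arm(steps=[[[0,0,0,0],[0,0,0,0],[0,0,0,0],[0,0,0,0],[0,0,0,0],[0,0,0,0],[0,0,0,0],[0,0,0,0],[0,0,-0.0167,0],[0,0,-0.0333,0],[0,0,-0.05,0],[0,0,-0.0667,0],[0,0,-0.0667,0],[0,0,-0.0667,0],[0,0,-0.0667,0],[0,0,-0.0333,0]]], aperture=0.015)

```text
clock: 14.95
tcp_pos: [0.4288, -0.2893, 0.2858]
orientation: [2.218, 2.218, 0.001]
contact_force: [1.5, 0.1, -1.1]
opening: 0.0266
grip_force: 59.2
```

```bash
python3 go.py .6915,-.0655,.28,184.4
```

```text
t 14.9 p [ 0.4288 -0.2893  0.2858] yaw 90.01 q [-0.59  0.14 -0.15  1.28  0.    0.98] open 0.0266 grip 59.2 F [ 1.5  0.1 -1.1] tilt [ 0.004 -0.003 -1.   ]
turn first -1.6474 then dx dy dz -0.2791 0.203 0.0058
```

Scaled: -0.031 m / 0.6 = -0.0517, 0.0225 m / 0.6 = 0.0375, -0.15 rad / 3.1416 = -0.0477.

>>> jog_arm(steps=[[[0,0,0,-0.0471],[0,0,0,-0.0477],[0,0,0,-0.0477],[0,0,0,-0.0477],[0,0,0,-0.0477],[0,0,0,-0.0477],[0,0,0,-0.0477],[0,0,0,-0.0477],[0,0,0,-0.0477],[0,0,0,-0.0477],[0,0,0,-0.0477],[-0.0517,0.0375,0,0],[-0.0517,0.0375,0,0],[-0.0517,0.0375,0,0],[-0.0517,0.0375,0,0],[-0.0517,0.0375,0,0],[-0.0517,0.0375,0,0],[-0.0517,0.0375,0,0],[-0.0517,0.0375,0,0],[-0.0333,0.025,0,0]]])

```text
clock: 16.95
tcp_pos: [0.6814, -0.0715, 0.2813]
orientation: [0.124, -3.139, -0.001]
contact_force: [-0.2, -0.3, -1.1]
opening: 0.0263
grip_force: 59.3
```

```bash
python3 go.py .6915,-.0655,.0135,184.4
```

```text
t 16.9 p [ 0.6814 -0.0715  0.2813] yaw -175.49 q [-0.1   0.47  0.3   1.4   0.   -0.18] open 0.0263 grip 59.3 F [-0.2 -0.3 -1.1] tilt [-0.     0.001 -1.   ]
turn first 0.002 then dx dy dz -0.0105 0.0052 0.2678
```

Scaled: 0.04 m / 0.6 = 0.0667, 0.02 m / 0.6 = 0.0333, 0.002 rad / 3.1416 = 0.0006.

>>> jog_arm(steps=[[[-0.01,0.005,0.0333,0.0006],[-0.0067,0.0033,0.0667,0],[0,0,0.0667,0],[0,0,0.0667,0],[0,0,0.0667,0],[0,0,0.0667,0],[0,0,0.0333,0],[0,0,0.0167,0],[0,0,0.01,0],[0,0,0,0],[0,0,0,0]]])

```text
clock: 18.05
tcp_pos: [0.691, -0.068, 0.027]
orientation: [-0.118, 3.137, -0.001]
contact_force: [-0.1, 0.3, -1.5]
opening: 0.0266
grip_force: 59.2
```

```bash
python3 go.py .6915,-.0655,.0138,184.4
```

```text
t 18.1 p [ 0.691 -0.068  0.027] yaw -175.69 q [-0.1   0.62 -0.06  0.89 -0.   -0.17] open 0.0266 grip 59.2 F [-0.1  0.3 -1.5] tilt [ 0.002 -0.    -1.   ]
turn first -0.0016 then dx dy dz -0.0007 0.0025 0.0132
```

Scaled: 0.004 m / 0.6 = 0.0067, 0.003 m / 0.6 = 0.005.

>>> jog_arm(steps=[[[-0.0017,0.0033,0.0067,0],[0,0,0.0067,0],[0,0,0.005,0],[0,0,0.0033,0],[0,0,0,0],[0,0,0,0]]])

```text
clock: 18.65
tcp_pos: [0.6906, -0.0657, 0.0134]
orientation: [-0.118, 3.139, 0.0]
contact_force: [-3.0, 0.8, 7.3]
opening: 0.0264
grip_force: 60.2
```

```bash
python3 go.py .6915,-.0655,.0135,184.4
```

```text
t 18.6 p [ 0.6906 -0.0657  0.0134] yaw -175.69 q [-0.09  0.63 -0.07  0.87  0.   -0.17] open 0.0264 grip 60.2 F [-3.   0.8  7.3] tilt [ 0.  0. -1.]
turn first -0.0015 then dx dy dz -0.0009 0.0001 -0.0001
```

>>> jog_arm(steps=[[[0,0,0,0],[0,0,0,0],[0,0,0,0],[0,0,0,0],[0,0,-0.0167,0],[0,0,-0.0333,0],[0,0,-0.05,0],[0,0,-0.0667,0],[0,0,-0.0667,0],[0,0,-0.0667,0],[0,0,-0.0667,0],[0,0,-0.0667,0]]], aperture=0.05)

```text
clock: 19.85
tcp_pos: [0.6903, -0.0658, 0.275]
orientation: [-0.118, 3.138, -0.0]
contact_force: [-0.1, -0.5, 0.1]
opening: 0.0495
grip_force: 0.0
```

```bash
python3 go.py .455,-.2537,.27,184.4
```

```text
t 19.9 p [ 0.6903 -0.0658  0.275 ] yaw -175.69 q [-0.1   0.49  0.31  1.39  0.   -0.17] open 0.0495 grip 0.0 F [-0.1 -0.5  0.1] tilt [ 0.001 -0.    -1.   ]
turn first -0.0016 then dx dy dz 0.249 -0.1693 0.005
```

Scaled: 0.03 m / 0.6 = 0.05, -0.021 m / 0.6 = -0.035, 0.061 rad / 3.1416 = 0.0194.

>>> jog_arm(steps=[[[0.05,-0.035,0,0],[0.05,-0.035,0,0],[0.05,-0.035,0,0],[0.05,-0.035,0,0],[0.05,-0.035,0,0],[0.05,-0.035,0,0],[0.05,-0.035,0,0],[0.05,-0.035,0,0],[0,0,0,0.0194],[0,0,0,0]]])

```text
clock: 20.85
tcp_pos: [0.4633, -0.2521, 0.2733]
orientation: [-0.019, 3.14, -0.001]
contact_force: [0.7, -0.2, 0.2]
opening: 0.0499
grip_force: 0.0
```

```bash
python3 look.py b | grep -v "blue.*1[67][0-9]"; python3 go.py .4615,-.2537,.0175,180.8
```

```text
top red [378. 240.] 840 z 0.0058 [ 524.2 -453.2  117.2   45.5   -6.7]
top red [296. 246.] 47 z 0.0345 [ 508.2 -253.1   26.     7.   -89.1]
top red [296. 256.] 96 z 0.0341 [ 480.1 -253.5   30.5   25.9    0.8]
top green [164. 166.] 83 z 0.0058 [7.026e+02 6.920e+01 1.081e+02 9.600e+00 6.000e-01]
top green [156. 152.] 42 z 0.0297 [726.7  86.4  22.4  11.2 -82.4]
top green [155. 172.] 44 z 0.0299 [680.3  83.5  23.8  12.  -88.9]
top yellow [220. 170.] 638 z 0.0268 [688.4 -68.  112.1  42.    4.4]
side red [161. 177.] 128 z 0.0108 [424.8  69.5  48.8  36.7  -1.7]
side red [224. 245.] 79 z 0.0324 [ 506.  -267.7   48.8    9.9   85. ]
side red [201. 252.] 491 z 0.0295 [ 461.6 -266.8   65.    52.5   -0.6]
side red [177. 256.] 103 z 0.032 [ 417.5 -266.5   52.1   10.5  -89.6]
side red [261. 328.] 1504 z 0.0049 [ 522.6 -452.3  115.4   42.7   -6.9]
side blue [232. 270.] 56 z 0.0325 [ 505.2 -337.9   40.3    7.    85.2]
side blue [208. 278.] 456 z 0.0291 [ 461.5 -337.8   62.6   42.6   -0.7]
side blue [183. 282.] 77 z 0.0323 [ 417.8 -337.7   41.7    7.7   88.4]
t 20.9 p [ 0.4642 -0.2513  0.2729] yaw -179.11 q [-0.5   0.16 -0.15  1.26  0.   -0.51] open 0.0499 grip 0.0 F [0.4 0.1 0.8] tilt [ 0.001 -0.    -1.   ]
turn first 0.0016 then dx dy dz 0.0027 -0.0023 0.2554
```

View pics/side_b.png

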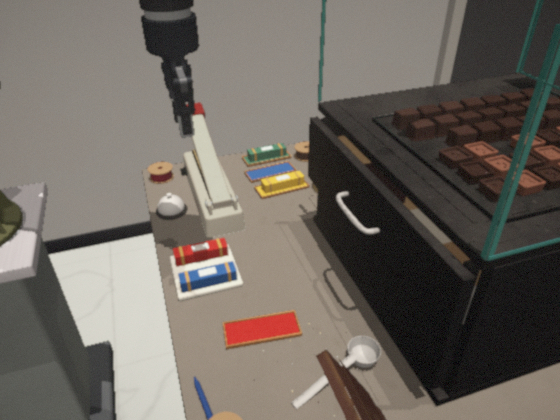

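Yellow is in its tray at (283,183). Red at (200,250) and blue at (207,275) are still side by side on the slab. Red is next.

Scaled: 0.04 m / 0.6 = 0.0667, 0.01 m / 0.6 = 0.0167, 0.002 rad / 3.1416 = 0.0006.

>>> jog_arm(steps=[[[0.005,-0.0033,0.05,0.0006],[0,0,0.0667,0],[0,0,0.0667,0],[0,0,0.0667,0],[0,0,0.05,0],[0,0,0.0417,0],[0,0,0.0333,0],[0,0,0.0167,0],[0,0,0.0167,0],[0,0,0.01,0],[0,0,0.0067,0],[0,0,0,0],[0,0,0,0]]])

```text
clock: 22.25
tcp_pos: [0.4613, -0.2537, 0.0178]
orientation: [-0.019, 3.141, -0.001]
contact_force: [-0.1, 0.2, 0.4]
opening: 0.05
grip_force: 0.0
```

```bash
python3 go.py .4615,-.2537,.0175,180.8
```

```text
t 22.2 p [ 0.4613 -0.2537  0.0178] yaw -179.3 q [-0.5   0.36 -0.51  0.7  -0.   -0.51] open 0.05 grip 0.0 F [-0.1  0.2  0.4] tilt [ 0.001 -0.    -1.   ]
turn first -0.0017 then dx dy dz -0.0002 -0.0 0.0003
```

Scaled: -0.03 m / 0.6 = -0.05, -0.02 m / 0.6 = -0.0333, 0.065 rad / 3.1416 = 0.0207.

>>> jog_arm(steps=[[[0,0,0,0],[0,0,0,0],[0,0,0,0],[0,0,0,0],[0,0,0,0],[0,0,0,0],[0,0,0,0],[0,0,0,0],[0,0,-0.0167,0],[0,0,-0.0333,0],[0,0,-0.05,0],[0,0,-0.05,0],[0,0,0,0.0207],[0,0,0,0.0207]]], aperture=0.015)

```text
clock: 23.65
tcp_pos: [0.4618, -0.2539, 0.1092]
orientation: [0.189, 3.133, -0.002]
contact_force: [-0.5, 0.5, -0.8]
opening: 0.0262
grip_force: 59.3
```

```bash
python3 go.py .522,-.4523,.1,173.2
```

```text
t 23.6 p [ 0.4618 -0.2539  0.1092] yaw 173.1 q [-0.5   0.26 -0.41  0.9   0.   -0.38] open 0.0262 grip 59.3 F [-0.5  0.5 -0.8] tilt [ 0.002 -0.001 -1.   ]
turn first -0.0018 then dx dy dz -0.0833 -0.1899 0.0092
```

Scaled: -0.03 m / 0.6 = -0.05, -0.023 m / 0.6 = -0.0383.

>>> jog_arm(steps=[[[-0.0217,-0.05,0,0],[-0.0217,-0.05,0,0],[-0.0217,-0.05,0,0],[-0.0217,-0.05,0,0],[-0.0217,-0.05,0,0],[-0.0167,-0.0383,0,0],[-0.0133,-0.0283,0,0],[0,0,0.05,0],[0,0,0.05,0],[0,0,0.025,0],[0,0,0.0167,0],[0,0,0,0]]])

```text
clock: 24.85
tcp_pos: [0.5204, -0.4511, 0.0213]
orientation: [-0.185, -3.134, -0.002]
contact_force: [-0.2, 0.1, -0.4]
opening: 0.0262
grip_force: 59.4
```

```bash
python3 go.py .522,-.4523,.0132,173.2
```

```text
t 24.9 p [ 0.5204 -0.4511  0.0213] yaw 173.26 q [-0.71  0.62 -0.08  0.88  0.   -0.6 ] open 0.0262 grip 59.4 F [-0.2  0.1 -0.4] tilt [-0.002  0.001 -1.   ]
turn first 0.001 then dx dy dz -0.0017 -0.001 0.0081
```

Released at tray floor height, then lifting to 0.11 m and turning towards blue.

Scaled: 0.003 m / 0.6 = 0.005, 0.002 m / 0.6 = 0.0033.

>>> jog_arm(steps=[[[-0.0017,-0.0017,0.005,0],[0,0,0.005,0],[0,0,0.0033,0],[0,0,0,0],[0,0,0,0]]])

```text
clock: 25.35
tcp_pos: [0.522, -0.453, 0.0146]
orientation: [0.185, 3.136, -0.0]
contact_force: [-0.0, -0.4, -1.0]
opening: 0.0268
grip_force: 59.4
```

```bash
python3 go.py
```

```text
t 25.4 p [ 0.522  -0.453   0.0146] yaw 173.25 q [-0.71  0.63 -0.08  0.87  0.   -0.6 ] open 0.0268 grip 59.4 F [-0.  -0.4 -1. ] tilt [ 0. -0. -1.]
```

>>> jog_arm(steps=[[[0,0,0,0],[0,0,0,0],[0,0,0,0],[0,0,0,0],[0,0,-0.0167,0],[0,0,-0.0333,0],[0,0,-0.05,0],[0,0,-0.0667,0],[0,0,0,-0.0207],[0,0,0,-0.0207]]], aperture=0.05)

```text
clock: 26.35
tcp_pos: [0.5231, -0.454, 0.1175]
orientation: [-0.023, 3.138, -0.005]
contact_force: [-0.7, 0.2, -0.6]
opening: 0.0499
grip_force: 0.0
```

```bash
python3 go.py .4615,-.3232,.11,180.7
```

```text
t 26.4 p [ 0.5231 -0.454   0.1175] yaw -179.15 q [-0.71  0.54  0.03  1.06 -0.   -0.73] open 0.0499 grip 0.0 F [-0.7  0.2 -0.6] tilt [ 0.003 -0.003 -1.   ]
turn first 0.0026 then dx dy dz 0.06 0.1316 0.0075
```

Scaled: 0.03 m / 0.6 = 0.05, 0.014 m / 0.6 = 0.0233, 0.002 rad / 3.1416 = 0.0006.

>>> jog_arm(steps=[[[0.0233,0.05,0,0.0006],[0.0233,0.05,0,0],[0.0233,0.05,0,0],[0.02,0.05,0,0],[0.01,0.02,0,0],[0,0,0,0]]])

```text
clock: 26.95
tcp_pos: [0.4601, -0.3205, 0.1151]
orientation: [-0.018, 3.141, -0.0]
contact_force: [0.2, -1.2, -0.0]
opening: 0.0499
grip_force: 0.0
```

```bash
python3 look.py c | grep -E " (red|blue)"; python3 go.py .4618,-.3232,.0178,180.7
```

```text
top red [378. 228.] 326 z 0.0162 [ 550.1 -448.5   62.4   43.4   -7. ]
top blue [188. 170.] 745 z 0.0057 [688.3  10.6 112.1  40.    5.1]
top blue [325. 256.] 67 z 0.0343 [ 483.5 -323.    23.8   21.1  -89.1]
side red [160. 177.] 120 z 0.0112 [422.9  68.9  45.7  35.   -5.5]
side red [260. 327.] 1463 z 0.0189 [ 517.2 -469.2  109.8   52.8   -6.6]
side blue [270. 170.] 276 z 0.0045 [686.   10.9 108.8  30.5   5.4]
side blue [232. 270.] 56 z 0.0325 [ 505.1 -337.9   40.2    7.1   84.6]
side blue [208. 278.] 465 z 0.0291 [ 461.5 -337.5   63.2   43.4    0.7]
side blue [183. 282.] 80 z 0.0326 [ 417.3 -336.2   43.7    7.6  -89.5]
t 27.1 p [ 0.4614 -0.3226  0.1151] yaw -179.41 q [-0.61  0.32 -0.32  0.93 -0.   -0.62] open 0.0497 grip 0.0 F [ 0.8  0.4 -0.6] tilt [ 0.002 -0.002 -1.   ]
turn first -0.0019 then dx dy dz -0.0003 -0.0006 0.0973
```

View pics/side_c.png

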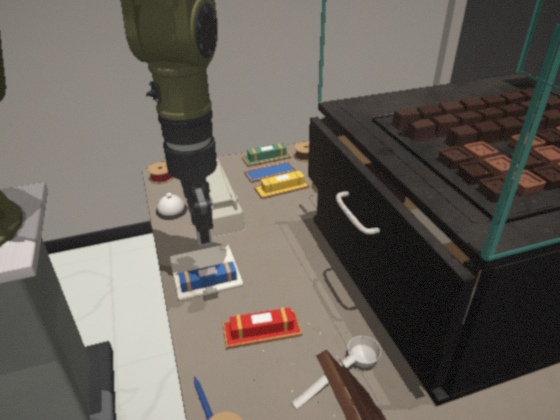

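Red lies level in its tray at (262,324). Blue at (208,276) is the last one, and the gripper is above it.

Scaled: 0.03 m / 0.6 = 0.05, 0.02 m / 0.6 = 0.0333.

>>> jog_arm(steps=[[[0,-0.0017,0.05,0],[0,0,0.05,0],[0,0,0.0333,0],[0,0,0.0167,0],[0,0,0.01,0],[0,0,0,0],[0,0,0,0]]])

```text
clock: 27.75
tcp_pos: [0.4613, -0.3233, 0.0191]
orientation: [-0.016, 3.14, -0.001]
contact_force: [1.1, 0.1, 0.1]
opening: 0.0501
grip_force: 0.0
```

```bash
python3 go.py .4618,-.3232,.0178,180.7
```

```text
t 27.8 p [ 0.4613 -0.3233  0.0191] yaw -179.43 q [-0.61  0.42 -0.42  0.73 -0.   -0.62] open 0.0501 grip 0.0 F [1.1 0.1 0.1] tilt [ 0.001 -0.001 -1.   ]
turn first -0.0022 then dx dy dz -0.0005 0.0001 0.0013
```

>>> jog_arm(steps=[[[0,0,0,0],[0,0,0,0],[0,0,0,0],[0,0,0,0],[0,0,0,0],[0,0,0,0],[0,0,0,0],[0,0,0,0],[0,0,-0.0167,0],[0,0,-0.0333,0],[0,0,-0.05,0],[0,0,-0.0667,0],[0,0,-0.0667,0],[0,0,-0.0667,0],[0,0,-0.0667,0],[0,0,-0.0667,0],[0,0,0,-0.0236]]], aperture=0.015)

```text
clock: 29.45
tcp_pos: [0.4627, -0.324, 0.2853]
orientation: [-0.134, 3.131, -0.009]
contact_force: [1.3, -0.4, -0.7]
opening: 0.0261
grip_force: 59.2
```

```bash
python3 go.py .687,.0105,.28,184.9
```

```text
t 29.4 p [ 0.4627 -0.324   0.2853] yaw -175.09 q [-0.61  0.22 -0.04  1.29  0.   -0.7 ] open 0.0261 grip 59.2 F [ 1.3 -0.4 -0.7] tilt [ 0.008 -0.006 -1.   ]
turn first 0.0003 then dx dy dz -0.2521 0.3141 0.0053
```

Scaled: 0.03 m / 0.6 = 0.05, 0.028 m / 0.6 = 0.0467.

>>> jog_arm(steps=[[[-0.0217,0.0267,0,0],[-0.04,0.05,0,0],[-0.04,0.05,0,0],[-0.04,0.05,0,0],[-0.04,0.05,0,0],[-0.04,0.05,0,0],[-0.04,0.05,0,0],[-0.04,0.05,0,0],[-0.04,0.05,0,0],[-0.04,0.05,0,0],[-0.0383,0.0467,0,0],[0,0,0,0]]])

```text
clock: 30.65
tcp_pos: [0.6866, 0.0157, 0.2777]
orientation: [0.139, -3.138, -0.002]
contact_force: [0.6, 0.6, -1.2]
opening: 0.026
grip_force: 59.2
```

```bash
python3 go.py .687,.0105,.0145,184.9
```

```text
t 30.6 p [0.6866 0.0157 0.2777] yaw -174.91 q [ 0.02  0.48  0.3   1.39  0.   -0.07] open 0.026 grip 59.2 F [ 0.6  0.6 -1.2] tilt [-0.     0.002 -1.   ]
turn first 0.0033 then dx dy dz 0.0 -0.0052 0.2632
```

Scaled: 0.04 m / 0.6 = 0.0667, 0.03 m / 0.6 = 0.05, 0.003 rad / 3.1416 = 0.001.

>>> jog_arm(steps=[[[0,-0.0017,0.0333,0.001],[0,0,0.0667,0],[0,0,0.0667,0],[0,0,0.0667,0],[0,0,0.0667,0],[0,0,0.05,0],[0,0,0.0333,0],[0,0,0.0167,0],[0,0,0.01,0],[0,0,0,0],[0,0,0,0]]])

```text
clock: 31.75
tcp_pos: [0.6862, 0.0104, 0.0337]
orientation: [-0.127, 3.137, -0.0]
contact_force: [-0.3, 0.2, -0.6]
opening: 0.0263
grip_force: 59.2
```

```bash
python3 go.py .687,.0105,.0145,184.9
```

```text
t 31.8 p [0.6862 0.0104 0.0337] yaw -175.35 q [ 0.02  0.6  -0.08  0.89  0.   -0.07] open 0.0263 grip 59.2 F [-0.3  0.2 -0.6] tilt [ 0.002  0.    -1.   ]
turn first -0.0044 then dx dy dz -0.0008 0.0001 0.0192
```

Scaled: 0.006 m / 0.6 = 0.01, 0.004 m / 0.6 = 0.0067, -0.004 rad / 3.1416 = -0.0013.

>>> jog_arm(steps=[[[-0.0017,0,0.01,-0.0013],[0,0,0.01,0],[0,0,0.0067,0],[0,0,0.0033,0],[0,0,0.0017,0],[0,0,0,0],[0,0,0,0]]])

```text
clock: 32.45
tcp_pos: [0.6859, 0.0106, 0.0147]
orientation: [0.134, -3.139, 0.0]
contact_force: [-6.1, -0.0, 10.7]
opening: 0.0266
grip_force: 60.6
```

```bash
python3 go.py .687,.0105,.0145,184.9
```

```text
t 32.5 p [0.6859 0.0106 0.0147] yaw -175.12 q [ 0.02  0.62 -0.09  0.86 -0.   -0.07] open 0.0266 grip 60.6 F [-6.1 -0.  10.7] tilt [-0. -0. -1.]
turn first -0.0003 then dx dy dz -0.0011 -0.0001 0.0002
```

>>> jog_arm(steps=[[[0,0,0,0],[0,0,0,0],[0,0,0,0],[0,0,0,0],[0,0,-0.0167,0],[0,0,-0.0333,0],[0,0,-0.05,0],[0,0,-0.0667,0],[0,0,-0.0667,0],[0,0,-0.0667,0],[0,0,-0.0667,0],[0,0,-0.0667,0],[0.0667,-0.05,0,0],[0.0667,-0.05,0,0],[0.0667,-0.05,0,0],[0.0667,-0.05,0,0],[0.0667,-0.05,0,0],[0,0,0,0],[0,0,0,0]]], aperture=0.05)

```text
clock: 34.35
tcp_pos: [0.4993, -0.1567, 0.2744]
orientation: [-0.13, 3.137, -0.0]
contact_force: [-0.4, -0.2, 0.7]
opening: 0.0498
grip_force: 0.0
```

```bash
python3 look.py d; python3 - <<'E'
import cv2
a=cv2.imread("pics/top_d.png")[130:310,130:410]; b=cv2.imread("pics/side_d.png")[130:355,140:330]
cv2.imwrite("pics/d.png",cv2.hconcat([cv2.resize(a,(460,296)),cv2.resize(b,(250,296))]))
E
```

```text
top red [377. 241.] 675 z 0.0186 [ 524.3 -444.6  114.1   46.    -6.2]
top blue [189. 171.] 505 z 0.0265 [685.    6.6 109.5  39.    5.1]
top green [165. 165.] 78 z 0.0062 [702.6  69.2 108.1   7.2   1.9]
top green [156. 152.] 45 z 0.0295 [724.7  86.2  21.6  14.5 -88.8]
top green [156. 172.] 50 z 0.0297 [681.3  83.6  23.7  14.4 -88.1]
top yellow [220. 170.] 609 z 0.0269 [688.3 -67.8 112.   41.5   4.5]
side red [161. 177.] 131 z 0.0112 [4.25e+02 6.87e+01 4.90e+01 3.83e+01 4.00e-01]
side red [260. 327.] 1468 z 0.0193 [ 517.2 -469.3  109.7   52.8   -6.8]
side blue [272. 168.] 196 z 0.0189 [681.7 -11.9  67.8  57.3   4.6]
side blue [253. 171.] 50 z 0.0183 [632.9 -15.5  56.6  15.9  77.4]
```

View pics/d.png

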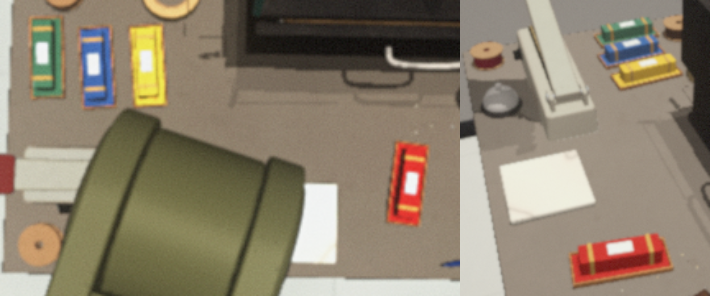

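All four cartons appear to lie in their trays: green (45,55), blue (96,65), yellow (147,65) and red (408,185) in the combined picture. I'll check top heights, tilt and centring numerically before handing in.

```bash
python3 - <<'E'
from h import *
T=dict(green=(.700,.085,2.3),blue=(.688,.0105,4.9),yellow=(.6918,-.0655,4.4),red=(.5235,-.4523,-6.8))
for n in("top","side"):
    c=dict(np.load(n+"1.npz")); P=cloud(c)
    for k,(x,y,a) in T.items():
        m=(abs(P[...,0]-x)<.075)&(abs(P[...,1]-y)<.037)&(P[...,2]>.022)&(P[...,2]<.05)
        v,u=np.where(m); Q=P[m]; q=plane(c,np.c_[u,v],.029)[:,:2]
        f=np.linalg.lstsq(np.c_[Q[:,:2]-Q[:,:2].mean(0),np.ones(len(Q))],Q[:,2],rcond=None)[0]
        r=rect(q); t=np.radians(a); d=r[:2]-np.array([x,y])*1000
        print(n,k,r,"along",round(d@[np.cos(t),np.sin(t)],1),"across",round(d@[-np.sin(t),np.cos(t)],1),"tilt deg",np.degrees(f[:2]).round(1),"z",f[2].round(4))
E
python3 go.py
```

```text
top green [714.3  82.9 125.4  43.6  -7.3] along 14.2 across -2.7 tilt deg [0.2 1.4] z 0.0293
top blue [688.2  10.8 100.9  28.9   4.5] along 0.2 across 0.3 tilt deg [-0.3  0.1] z 0.0295
top yellow [706.7 -66.8 127.6  50.3 -10.6] along 14.8 across -2.4 tilt deg [-0.6  2.5] z 0.0293
top red [ 524.9 -450.9   99.8   31.1   -7.4] along 1.2 across 1.6 tilt deg [ 0.1 -0.5] z 0.0293
side green [711.7  76.3 128.3  51.2  -5.2] along 11.3 across -9.2 tilt deg [0.1 3.7] z 0.0272
side blue [684.9   3.7 102.5  38.3   4.9] along -3.7 across -6.5 tilt deg [-0.3  5.1] z 0.0272
side yellow [691.2 -71.1 102.2  38.2   5.4] along -1.0 across -5.5 tilt deg [-0.2  4.7] z 0.0274
side red [ 522.8 -455.3   99.4   34.6   -7.3] along -0.3 across -3.1 tilt deg [0.5 4.1] z 0.0281
t 34.5 p [ 0.5005 -0.1557  0.2739] yaw -175.1 q [-0.3   0.16 -0.15  1.26  0.   -0.39] open 0.05 grip 0.0 F [-0.3  0.2 -0.2] tilt [ 0.001 -0.    -1.   ]
```

```bash
python3 -c "
from cell import arm; print(arm.job_done())"
```

```text
the job is handed in; nothing more can be done
None
```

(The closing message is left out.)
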